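Roll the steel column into its V-cradle

TASK

Gently roll the steel column along the bench and up the ramp of the blue cradle with the fingertips until it drops into the black V, and slide it along the V until its end is against the red end stop. Only push it: never pick it up or take it between the fingers, and leave the two vials and the dish where they are.

Things in the scene. Friction and masses are not known exactly. Their poses are not given: they have to be found in the camera images.
- column: loose smooth polished steel cylinder (slippery, friction about 0.4) with two green bands, 40 mm in diameter, 130 mm long, 0.25 to 0.5 kg, lying on the bench 120 to 155 mm in front of the V, up to 0.2 rad out of line with it. Origin on its axis, half-way along (20 mm above the bench); y runs along its axis; x and z turn as it rolls
- column_a (a point): point on the column's axis, 40 mm from its middle towards its -y end
- column_b (a point): point on the column's axis, 40 mm from its middle towards its +y end
- cradle: fixed V-cradle, 235 mm wide in y. Origin on the bench under the V's bottom line (2 mm up), which runs along y from the red stop's face at y = -100 mm to the open end at y = +135 mm. Both black V faces slope 30 degrees; the back one climbs to 24 mm at x = +38 mm, then flat to x = +58 mm. Seated, the column's axis lies over x = 0, 25 mm above the bench; against the stop its middle is at y = -35 mm
- crest (a point): middle of the crest between ramp and V, 12 mm above the bench, at x = -17, y = +17 mm in the cradle's frame. The blue ramp rises to it straight from the bench at x = -97 mm, over the full width in y
- stop_face (a point): point on the red end stop's inner face (it looks to the cradle's +y), at the height of the seated column's axis. The stop is a plate across the V, 10 mm thick, 46 mm high, from x = -23 to +58 mm in the cradle's frame
- vial_red: loose reagent vial with a red cap, 23 mm across and 43 mm high, standing on the bench on the right of the ramp; origin at the centre of its underside, z up
- vial_blue: loose reagent vial with a blue cap, 23 mm across and 43 mm high, standing on the bench on the left of the ramp; origin at the centre of its underside, z up
- petri: loose shallow round dish, 91 mm across and 15 mm high, on the left of the bench; origin at the centre of its underside
Things that resemble listed ones, but are neither listed nor needed, are in the scene too. Several things have the shape of the column; the one meant has the colours described above.

How it is judged:
On the way:
1. the column has rolled over the crest and lies in the V (x of column in the frame of cradle between -0.006 and 0.006 m and height (world z) of column below 0.029 m and angle between the y axis of column and the y axis of cradle, either way round below 0.08 rad), for 0.2 s.
At the end, for the whole second after the job is handed in: The column rests in the V (axis within 5 mm of the V's bottom line in plan, within 0.06 rad of its direction, 21 to 29 mm above the bench), its end no more than 3 mm from the red stop, and is at rest (x of column in the frame of cradle between -0.005 and 0.005 m and height (world z) of column between 0.021 and 0.029 m and angle between the y axis of column and the y axis of cradle, either way round below 0.06 rad and y of column in the frame of cradle between -0.04 and -0.032 m and linear speed of column below 0.01 m/s); the robot touches nothing.
It fails at once if the column is lifted or carried (its middle more than 30 mm above the bench over the bench or the lower ramp, 40 mm in front of the V, or 52 mm anywhere) (height (world z) of column above 0.052 m or (height (world z) of column above 0.03 m and x of column in the frame of cradle below -0.07 m) or (height (world z) of column above 0.04 m and x of column in the frame of cradle below 0 m)).
It fails at once if the column is taken between the fingers (the grasp point comes within 22 mm of its middle or of a point 40 mm either side of it on its axis) (distance between the grasp point and column below 0.022 m or distance between the grasp point and column_a below 0.022 m or distance between the grasp point and column_b below 0.022 m).
It fails at once if the fingers press on the column with more than 40 N (contact force between the fingers and column above 40 N).
It fails at once if a vial or the dish is moved more than 20 mm (distance of any of vial_red, vial_blue, petri from where it was at the start of the episode above 0.02 m).
It fails at once if a vial is tipped over (angle between any of vial_red, vial_blue's own z axis and vertical above 0.5 rad).
It also fails if it takes over 58 s, if anything falls off the work surface, if the arm or the gripper's body presses on something with over 40 N, if the wrist force passes 120 N, or if a joint passes its speed limit or range.

ROBOT

A 7-joint arm with a two-finger parallel gripper is mounted at the origin on the work surface; the furniture and walls round the work are solid. World frame = base frame: x ahead of the robot, y to its left, z up, the work surface at z = 0. Lengths are in m, angles in rad, forces in N, time in s.
With the tool pointing down it reaches from about 0.425 to 0.925 m from the base axis. Payload 6.8 kg.
Tool frame: the origin (TCP) lies on the centre line of the jaws, within the pads' length; the fingertips stand 8 mm ahead of it and the grasp point (between the pads) lies 11 mm behind it (bot.tips_ahead is the distance from the TCP to the fingertips, in m); z points along the fingers, y is the line along which they close (so a half turn about z gives the same grasp; the last joint's range is limited). The gripper opens to 85 mm and grips with 20 to 120 N. Pads are 22 mm wide; open, the fingers measure 114 mm over their backs; the gripper's body (76 mm by 85 mm) begins 54 mm behind the grasp point. The pads swing forward as they close: fully open they stand 13 mm farther back than shut.
Start: joints at [1.142, 0.477, 0.022, 1.555, -0.011, 1.109, -0.083], TCP at [0.213, -0.641, 0.239] pointing down, gripper open.
Joint ranges: [-2.96, 2.96], [-0.34, 2.1], [-1.41, 1.46], [0.24, 2.44], [-1.37, 4.51], [0.17, 1.92], [-2.96, 2.96]. Speed limits (rad/s): [2.39, 2.39, 3.14, 3.14, 3.14, 3.14, 3.14].

INTERFACE

Orientations are given as a unit quaternion [w, x, y, z].
In Python, from station import bot gives the robot as it stands.
- The arm moves only by the tool send_rows, never from a script. Its argument "deltas" is text: rows parted by semicolons, each of 4 numbers parted by spaces: the shift along the tool's x, y, z in m, then the turn about the tool's z in degrees. In form: x y z spin; .... A call has 1 to 5 rows; each row is the pose to reach, as a shift and turn from the pose commanded when the call began, along the tool's axes at that moment; what a row does not reach only later rows make up. A row lasts 1/10 s, in which the tool goes at most 50 mm and 8.59 degrees, less where a joint would pass 70% of its speed; a pose out of reach is approached as far as the arm can. A call with a gripper value outside its range is refused whole. "claw" is the opening, from 0 (shut) to 1 (fully open), set as the call begins (left out, the last holds). The fingers move at their own pace and stop on an object; "force" is the grip in N (left out, the last holds). Time passes only in rows, so rows that repeat a pose let the fingers close. It gives the time, the measured TCP pose, the force, the opening and the grip force at its end, in the units of the state.
- bot.get_obs(): the state, without advancing time (a new reading comes with each control period).
- bot.read_camera(name): name is "scene" or "side" or "wrist"; returns a dict with "img" (384x512x3 uint8, red, green, blue), "depth" (384x512 float32, m along the optical axis (not along the pixel's ray), 0 where there is no reading), "fx", "fy", "cx", "cy" (pixels), "camera_from_world" (4x4, takes a point from world to camera coordinates). Camera axes: x right, y up, looking along -z (the intrinsics and any distortion apply to the point x, -y, -z); pixel columns grow to the right and rows downward; lengths in m; the calibration is good to about 2 mm. A picture is of the moment at which its call begins.
- bot.hand_in(): hands the job in; it is judged then, once.
Trained networks look in a picture, given as the dict that the camera call returned (one of the last four; its "shot" number tells which), for a name from the list of things; names that differ only in an ending like _2 or _b are one class to them, and where a whole thing is asked for, a point or a joint stands for the part that bears it (a point fixed in the world has none). Each returns a list of dicts, best first, with "confidence" (0 to 1); they miss things now and then, are a little off and sometimes report something else, mostly with a low value. They report only what shows in the picture. A call takes as long as a camera call. They do not tell look-alikes from the thing itself.
- bot.masks_of(picture, query): "mask" (384x512 bool, what is visible of it).
- bot.landmark_of(picture, query): "xyz" ([x, y, z] in m, in world coordinates, good to about 4 mm: a listed point, or the origin of a listed thing).
The state is a dict: "t": time; "q": joint angles; "joint_vel": joint speeds; "joint_torque": joint torques, N m; "eef_pos": TCP position; "tool_rot": TCP orientation; "contact_force": force on the tool from outside, world axes, zero at the start; "torque": the same for the moment, N m; "gripper_width": opening from 0.0 (shut) to 1.0 (fully open); "grasp_force": force on a finger pad.
Only numpy, scipy, OpenCV 4.12 (cv2) and the standard library are available. Lean on these libraries where they do the work, as an engineer would, in place of code of your own. Each camera call takes 0.05 s, during which the arm holds its last target. There are 200 camera calls.

## Working session

There is one attempt and no reset: what is moved stays moved. The work goes in short steps, Python scripts to look and compute and a tool call to move; the robot and the scene stay as the last step left them, time stands still between calls to the robot, and variables do not carry over. Pictures are saved under pics/ and viewed, at most 10 in all, crops included, and the job is handed in when it is done.

Besides the shell and the picture viewer there is one more tool, called after ">>>" as name(argument=value, ...) on one line, values as JSON. send_rows: Moves the arm, as the interface text tells. Its arguments: {"type":"object","properties":{"deltas":{"type":"string"},"claw":{"type":"number"},"force":{"type":"number"}},"required":["deltas"]}

```bash
mkdir -p pics
cat > h.py <<'E'
import numpy as np, cv2
from station import bot
def world(p,mask=None):
    d=p["depth"]; v,u=np.nonzero((d>0)&(mask if mask is not None else True))
    z=d[v,u]; c=np.stack([(u-p["cx"])/p["fx"]*z,-(v-p["cy"])/p["fy"]*z,-z,np.ones_like(z)])
    return (np.linalg.inv(p["camera_from_world"])@c)[:3].T,u,v
def save(p,n): cv2.imwrite("pics/"+n,p["img"][:,:,::-1])
E
python3 - <<'E'
from h import *
s=bot.get_obs(); print(s["t"],s["eef_pos"],s["tool_rot"],s["gripper_width"],bot.tips_ahead)
for n in["scene","side"]:
    p=bot.read_camera(n); save(p,n+".png"); print(n,[k for k in p])
    for q in["column","column_a","column_b","cradle","crest","stop_face","vial_red","vial_blue","petri"]:
        try: print(q,[(np.round(r["xyz"],3).tolist(),round(r["confidence"],2)) for r in bot.landmark_of(p,q)][:4])
        except Exception as e: print(q,e)
E
```

```text
0.0 [ 0.21267152 -0.63999223  0.23830755] [-9.13662827e-04  9.87157970e-01  1.59744351e-01 -2.20956614e-04] 1.0018362222169013 0.008
scene ['img', 'depth', 'fx', 'fy', 'cx', 'cy', 'camera_from_world', 'shot']
column [([0.491, 0.038, 0.02], 0.94), ([0.658, 0.267, 0.019], 0.94), ([0.477, -0.004, 0.016], 0.91), ([0.692, 0.255, 0.019], 0.88)]
column_a [([0.491, 0.038, 0.02], 0.94), ([0.658, 0.267, 0.019], 0.94), ([0.477, -0.004, 0.016], 0.91), ([0.692, 0.255, 0.019], 0.88)]
column_b [([0.491, 0.038, 0.02], 0.94), ([0.658, 0.267, 0.019], 0.94), ([0.477, -0.004, 0.016], 0.91), ([0.692, 0.255, 0.019], 0.88)]
cradle []
crest [([0.587, 0.029, 0.01], 0.92)]
stop_face [([0.605, -0.085, 0.028], 0.89)]
vial_red [([0.516, -0.126, 0.001], 0.64)]
vial_blue [([0.494, 0.208, -0.005], 0.52)]
petri [([0.49, 0.376, 0.002], 0.88), ([0.489, 0.037, 0.019], 0.41)]
side ['img', 'depth', 'fx', 'fy', 'cx', 'cy', 'camera_from_world', 'shot']
column [([0.337, -0.142, 0.016], 0.94), ([0.626, 0.286, 0.018], 0.93), ([0.695, 0.256, 0.017], 0.92), ([0.495, 0.074, 0.021], 0.89)]
column_a [([0.337, -0.142, 0.016], 0.94), ([0.626, 0.286, 0.018], 0.93), ([0.695, 0.256, 0.017], 0.92), ([0.495, 0.074, 0.021], 0.89)]
column_b [([0.337, -0.142, 0.016], 0.94), ([0.626, 0.286, 0.018], 0.93), ([0.695, 0.256, 0.017], 0.92), ([0.495, 0.074, 0.021], 0.89)]
cradle [([0.606, 0.016, -0.004], 0.86)]
crest []
stop_face [([0.607, -0.088, 0.029], 0.64)]
vial_red [([0.514, -0.125, 0.001], 0.7)]
vial_blue [([0.495, 0.212, 0.002], 0.48)]
petri [([0.493, 0.372, 0.002], 0.64)]
```

```bash
python3 -c "
import cv2,numpy as np
a=cv2.imread('pics/scene.png');b=cv2.imread('pics/side.png')
cv2.imwrite('pics/both.png',cv2.resize(np.vstack([a,b]),(400,600)) if 0 else cv2.resize(np.hstack([a,b]),(800,300)))"
```

```text
(no output)
```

View pics/scene.png

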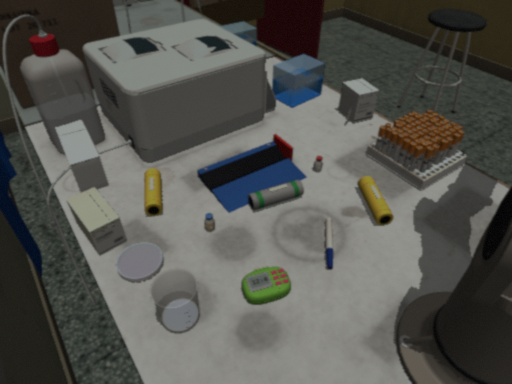

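View pics/side.png

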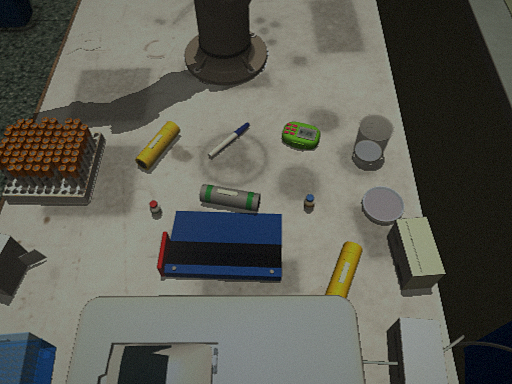

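The column is the grey cylinder with green bands at scene pixel (277,194) and side pixel (230,197). The blue/black cradle is behind it, with its red stop on the −y side. The yellow cylinders are decoys. Next I'll fit both poses from depth.

```bash
cat >> h.py <<'E'
def pose(verbose=True):
    R={}
    for n in["side","scene"]:
        p=bot.read_camera(n); W,u,v=world(p); hsv=cv2.cvtColor(p["img"],cv2.COLOR_RGB2HSV)[v,u]
        box=(W[:,0]>.4)&(W[:,0]<.72)&(abs(W[:,1]-.03)<.16)
        bl=box&(hsv[:,0]>105)&(hsv[:,0]<128)&(hsv[:,1]>130)&(hsv[:,2]>40)&(W[:,2]<.03)
        gr=box&(hsv[:,0]>45)&(hsv[:,0]<85)&(hsv[:,1]>100)&(hsv[:,2]>40)
        rd=box&((hsv[:,0]<8)|(hsv[:,0]>172))&(hsv[:,1]>130)&(W[:,0]>.55)
        R[n]=(p,W,u,v,hsv,box,bl,gr,rd)
    return R
E
python3 - <<'E'
from h import *
R=pose()
for n,(p,W,u,v,hsv,box,bl,gr,rd) in R.items():
    B=W[bl]; r=cv2.minAreaRect(B[:,:2].astype(np.float32)*1000); print(n,"blue",len(B),np.round(r[0],1),np.round(r[1],1),r[2],B[:,2].min(),B[:,2].max())
    print(" red",rd.sum(),np.round(W[rd].mean(0),3),np.percentile(W[rd],[2,98],axis=0).round(3).tolist())
    G=W[gr]; lo=G[:,1]<np.median([G[:,1].min(),G[:,1].max()])
    for g in(G[lo],G[~lo]): print(" green",len(g),g.mean(0).round(4),np.percentile(g,[2,98],axis=0).round(4).tolist())
    # column points: fit cylinder axis
    m=box&(W[:,0]<.53)&(W[:,2]>.012)&(W[:,2]<.06)&(abs(W[:,1]-.035)<.09); P=W[m]
    from scipy.optimize import least_squares
    f=lambda a:np.hypot((P[:,0]-a[0]-a[1]*(P[:,1]-.035))*np.cos(np.arctan(a[1])),P[:,2]-a[2])-.02
    s=least_squares(f,[.475,0,.02],loss="soft_l1",f_scale=.002); print(" col",len(P),s.x.round(4),np.percentile(P[:,1],[0,1,99,100]).round(4),np.abs(s.fun).mean())
E
```

```text
side blue 4263 [588.7  30.7] [231.6 156.8] 88.78662872314453 -0.0037087069336925182 0.029033347465032056
 red 187 [ 0.629 -0.09   0.044] [[0.587, -0.096, 0.011], [0.664, -0.086, 0.049]]
 green 76 [ 0.4825 -0.0103  0.0364] [[0.463, -0.0171, 0.0245], [0.4955, -0.0035, 0.0418]]
 green 81 [0.4995 0.0802 0.0368] [[0.4804, 0.0734, 0.0249], [0.5131, 0.087, 0.042]]
 col 1079 [0.4844 0.1946 0.0208] [-0.0292 -0.0266  0.1013  0.1034] 0.0011542837377701044
scene blue 2226 [584.7  33.4] [234.5 155. ] 89.4959487915039 -0.0024872715655999134 0.027321757084796894
 red 216 [ 0.613 -0.086  0.031] [[0.582, -0.091, 0.006], [0.65, -0.084, 0.047]]
 green 56 [ 0.4655 -0.0065  0.0328] [[0.4548, -0.0132, 0.0194], [0.4824, -0.0009, 0.0404]]
 green 61 [0.4827 0.0837 0.0331] [[0.4718, 0.0774, 0.0182], [0.5015, 0.0896, 0.0411]]
 col 889 [0.4842 0.1899 0.0192] [-0.0269 -0.0229  0.1036  0.1043] 0.001250749468171398
```

>>> send_rows(deltas="0.035 -0.03 0 0; 0.07 -0.06 0 0; 0.105 -0.09 0 0; 0.14 -0.12 0 0; 0.175 -0.15 0 0", claw=1)

```text
t: 1.6
eef_pos: [0.3324, -0.4415, 0.2396]
tool_rot: [0.0, 0.987, 0.16, 0.0]
contact_force: [0.5, 0.1, 0.6]
gripper_width: 1.003
grasp_force: 0.0
```

>>> send_rows(deltas="0.035 -0.03 0 4; 0.07 -0.06 0 8; 0.105 -0.09 0 12; 0.14 -0.12 0 16; 0.175 -0.15 0 19.3")

```text
t: 2.1
eef_pos: [0.4512, -0.2439, 0.2397]
tool_rot: [0.0, 1.0, -0.009, 0.0]
contact_force: [1.2, -0.7, 0.2]
gripper_width: 1.001
grasp_force: 0.0
```

```bash
python3 -c "
from h import *
s=bot.get_obs();print(s['t'],s['eef_pos'],s['tool_rot'],s['contact_force'])"
```

```text
2.1 [ 0.45118599 -0.24392583  0.23970007] [ 2.42592566e-04  9.99954794e-01 -9.49688115e-03  3.99843469e-04] [ 1.22558294 -0.66937356  0.17188489]
```

>>> send_rows(deltas="-0.005 -0.05 0 0; -0.01 -0.1 0.0 0; -0.015 -0.15 0.03 0; -0.02 -0.2 0.06 0; -0.022 -0.24 0.09 0")

```text
t: 2.6
eef_pos: [0.4331, -0.0177, 0.1595]
tool_rot: [0.0, 1.0, -0.008, 0.001]
contact_force: [2.2, -0.2, -0.4]
gripper_width: 1.001
grasp_force: 0.0
```

>>> send_rows(deltas="-0.005 -0.043 0.03 0; -0.005 -0.043 0.06 0; -0.005 -0.043 0.09 0; -0.005 -0.043 0.12 0; -0.005 -0.043 0.13 0")

```text
t: 3.1
eef_pos: [0.4272, 0.0236, 0.0274]
tool_rot: [0.0, 1.0, -0.008, -0.002]
contact_force: [-0.2, 0.1, 0.1]
gripper_width: 0.999
grasp_force: 0.0
```

```bash
python3 -c "
from h import *
s=bot.get_obs();print(s['t'],s['eef_pos'],s['tool_rot'],s['contact_force'])
p=bot.read_camera('side');save(p,'s2.png')
cv2.imwrite('pics/s2c.png',cv2.resize(p['img'][130:300,130:330,::-1],None,fx=3.5,fy=3.5))
"
```

```text
3.1 [0.42724921 0.02361142 0.02737977] [ 2.00499062e-04  9.99968046e-01 -7.79625143e-03 -1.75645849e-03] [-0.2116014   0.05854686  0.08119508]
```

View pics/s2c.png

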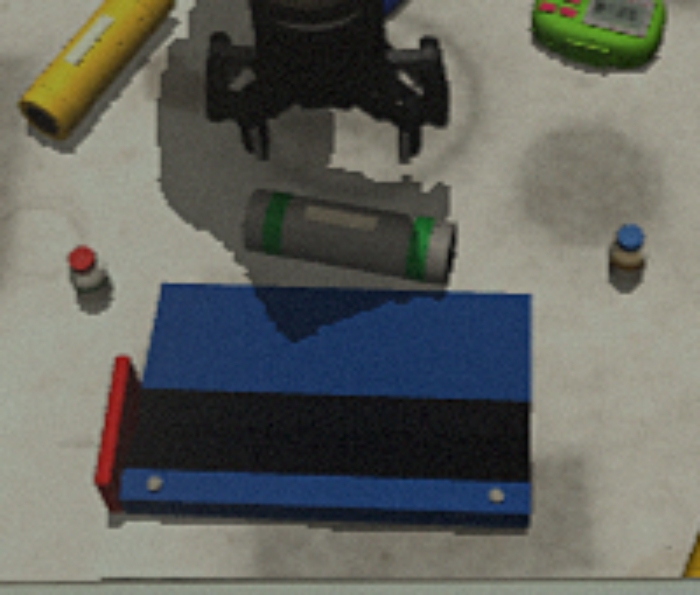

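The fingers at crop pixels (260,150) and (405,155) are behind the column at (350,235), with the vials well clear. I'll measure how high the fingertips are above the bench.

```bash
python3 -c "
from h import *
for n in ['side','scene']:
  p=bot.read_camera(n);W,u,v=world(p)
  m=(W[:,0]>.40)&(W[:,0]<.447)&(W[:,1]>-.06)&(W[:,1]<.1)&(W[:,2]>.006)&(W[:,2]<.08)
  P=W[m]
  for a in((-.06,.02),(.03,.1)):
    Q=P[(P[:,1]>a[0])&(P[:,1]<a[1])]; print(n,len(Q)); 
    if len(Q): print(np.percentile(Q,[0,3,10,50,97],axis=0).round(3).tolist())
"
```

```text
side 82
[[0.416, -0.048, 0.006], [0.423, -0.035, 0.037], [0.43, -0.031, 0.04], [0.436, -0.023, 0.056], [0.44, -0.018, 0.079]]
side 76
[[0.431, 0.067, 0.037], [0.433, 0.067, 0.039], [0.435, 0.068, 0.043], [0.439, 0.074, 0.058], [0.442, 0.085, 0.079]]
scene 147
[[0.415, -0.048, 0.033], [0.415, -0.036, 0.036], [0.416, -0.027, 0.04], [0.423, -0.019, 0.058], [0.437, -0.017, 0.079]]
scene 116
[[0.416, 0.065, 0.033], [0.417, 0.068, 0.037], [0.417, 0.07, 0.042], [0.422, 0.076, 0.056], [0.434, 0.083, 0.08]]
```

>>> send_rows(deltas="0 -0.007 0.01 0; 0 -0.015 0.021 0; 0 -0.015 0.021 0")

```text
t: 3.55
eef_pos: [0.4292, 0.04, 0.0084]
tool_rot: [-0.0, 1.0, -0.007, 0.0]
contact_force: [0.5, -0.4, -0.0]
gripper_width: 1.001
grasp_force: 0.0
```

>>> send_rows(deltas="0.005 0 0 0; 0.01 0 0 0; 0.014 0 0 0; 0.017 0 0 0; 0.02 0 0 0")

```text
t: 4.05
eef_pos: [0.4493, 0.0381, 0.0085]
tool_rot: [0.0, 1.0, -0.008, 0.0]
contact_force: [-0.4, 0.5, -0.1]
gripper_width: 1.0
grasp_force: 0.2
```

>>> send_rows(deltas="0.003 0 0 0; 0.006 0 0 0; 0.009 0 0 0; 0.012 0 0 0; 0.015 0 0 0")

```text
t: 4.55
eef_pos: [0.4638, 0.038, 0.0083]
tool_rot: [0.0, 1.0, -0.008, -0.0]
contact_force: [-1.1, 0.5, 0.6]
gripper_width: 1.006
grasp_force: 0.5
```

```bash
cat >> h.py <<'E'
from scipy.optimize import least_squares
def col(lo=.44,hi=.535,z0=.018,x0=.49,c=.02,names=("side","scene")):
    for n in names:
        p=bot.read_camera(n);W,u,v=world(p);hsv=cv2.cvtColor(p["img"],cv2.COLOR_RGB2HSV)[v,u]
        g=(hsv[:,0]>45)&(hsv[:,0]<85)&(hsv[:,1]>100)&(hsv[:,2]>40)&(W[:,0]>lo)&(W[:,0]<hi+.03)&(abs(W[:,1]-.03)<.13)&(W[:,2]>.01); P=W[g]
        f=lambda a:np.hypot(P[:,0]-a[0]-a[1]*(P[:,1]-.035),P[:,2]-a[2])-.02
        s=least_squares(f,[x0,0,c],loss="soft_l1",f_scale=.002)
        k=np.median([P[:,1].min(),P[:,1].max()])
        print(n,len(P),"axis x@y=.035, slope, z",s.x.round(4),"res",abs(s.fun).mean().round(4),"bands y",P[P[:,1]<k][:,1].mean().round(4),P[P[:,1]>k][:,1].mean().round(4))
    return p
def st():
    s=bot.get_obs();print(s['t'],s['eef_pos'].round(4),np.round(s['tool_rot'],4),np.round(s['contact_force'],1))
E
python3 -c "
from h import *
st();col()"
```

```text
4.55 [0.4638 0.038  0.0083] [ 1.0e-04  1.0e+00 -8.1e-03 -3.0e-04] [-1.1  0.5  0.6]
side 149 axis x@y=.035, slope, z [0.504  0.1913 0.0215] res 0.0011 bands y -0.0141 0.0764
scene 13 axis x@y=.035, slope, z [ 0.4516 -1.1516  0.0415] res 0.002 bands y -0.0122 -0.0063
```

>>> send_rows(deltas="-0.002 0.008 0 0; -0.002 0.016 0 0; 0.005 0.016 0 0; 0.012 0.016 0 0; 0.018 0.016 0 0")

```text
t: 5.15
eef_pos: [0.4825, 0.0218, 0.0085]
tool_rot: [-0.0, 1.0, -0.008, 0.0]
contact_force: [-1.6, 0.6, 0.6]
gripper_width: 1.002
grasp_force: 0.8
```

>>> send_rows(deltas="0.006 0 0 0; 0.012 0 0 0; 0.018 0 0 0; 0.024 0 -0.001 0; 0.03 0 -0.002 0")

```text
t: 5.65
eef_pos: [0.512, 0.0215, 0.0104]
tool_rot: [-0.0, 1.0, -0.008, -0.0]
contact_force: [-2.5, 0.0, 1.3]
gripper_width: 0.998
grasp_force: 1.1
```

```bash
python3 -c "
from h import *
st();p=col(lo=.47,hi=.6,x0=.54,names=('side',))
cv2.imwrite('pics/s3c.png',cv2.resize(p['img'][130:300,130:330,::-1],None,fx=3,fy=3))"
```

```text
5.65 [0.512  0.0215 0.0104] [-0.0e+00  1.0e+00 -7.9e-03 -1.0e-04] [-2.5  0.   1.3]
side 172 axis x@y=.035, slope, z [0.544  0.018  0.0264] res 0.0011 bands y -0.0165 0.0753
```

View pics/s3c.png

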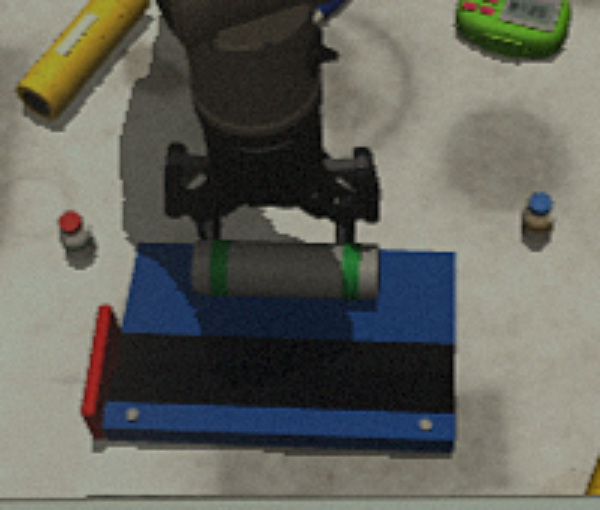

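The column is aligned now (slope 0.018), with both fingers on it partway up the ramp. I'll carry on to the crest.

>>> send_rows(deltas="0.005 0 -0.001 0; 0.01 0 -0.002 0; 0.015 0 -0.003 0; 0.02 0 -0.003 0; 0.025 0 -0.004 0")

```text
t: 6.2
eef_pos: [0.5369, 0.0209, 0.0143]
tool_rot: [0.0, 1.0, -0.008, -0.0]
contact_force: [-1.8, -0.3, 1.6]
gripper_width: 1.002
grasp_force: 1.2
```

>>> send_rows(deltas="0.005 0 -0.001 0; 0.01 0 -0.002 0; 0.014 0 -0.003 0; 0.018 0 -0.003 0; 0.021 0 -0.003 0")

```text
t: 6.7
eef_pos: [0.5582, 0.0206, 0.0174]
tool_rot: [-0.0, 1.0, -0.008, 0.0]
contact_force: [-0.7, -0.3, 0.6]
gripper_width: 1.004
grasp_force: 0.4
```

```bash
python3 -c "
from h import *
st();p=col(lo=.53,hi=.65,x0=.59,names=('side',))"
```

```text
6.7 [0.5582 0.0206 0.0174] [-0.0e+00  1.0e+00 -8.1e-03  3.0e-04] [-0.7 -0.3  0.6]
side 185 axis x@y=.035, slope, z [0.6041 0.0248 0.0665] res 0.0039 bands y -0.0171 0.0748
```

>>> send_rows(deltas="0.003 0 0 0; 0.006 0 0 0; 0.006 0 0 0; 0.003 0 0 0; 0 0 0 0")

```text
t: 7.25
eef_pos: [0.5572, 0.0206, 0.0173]
tool_rot: [-0.0, 1.0, -0.008, -0.0]
contact_force: [-0.7, 0.4, -0.2]
gripper_width: 0.998
grasp_force: 0.0
```

```bash
python3 -c "
from h import *
st();p=col(lo=.53,hi=.65,x0=.6,c=.025)
cv2.imwrite('pics/s4c.png',cv2.resize(p['img'][100:250,150:350,::-1],None,fx=3,fy=3))"
```

```text
7.25 [0.5572 0.0206 0.0173] [-0.0e+00  1.0e+00 -8.1e-03 -1.0e-04] [-0.7  0.4 -0.2]
side 189 axis x@y=.035, slope, z [0.6081 0.0201 0.0262] res 0.0012 bands y -0.0176 0.0743
scene 67 axis x@y=.035, slope, z [0.6078 0.0169 0.0254] res 0.0056 bands y -0.0165 0.0776
```

View pics/s4c.png

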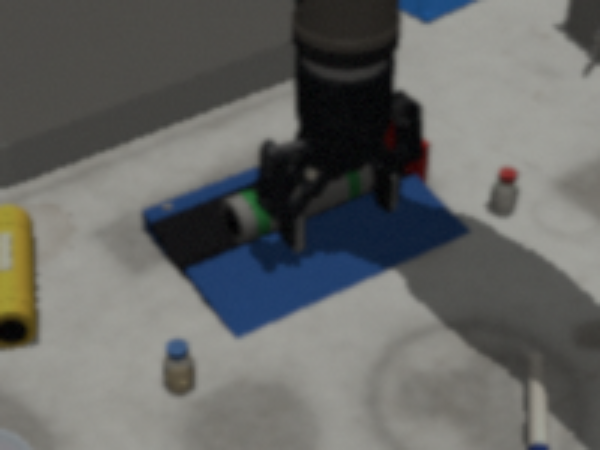

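>>> send_rows(deltas="0 0 -0.03 0; 0 0 -0.06 0; 0 0 -0.09 0; 0 -0.04 -0.09 0; 0 -0.08 -0.09 0")

```text
t: 7.85
eef_pos: [0.5599, 0.1, 0.1088]
tool_rot: [0.0, 1.0, -0.01, 0.001]
contact_force: [0.4, 0.3, 0.6]
gripper_width: 0.999
grasp_force: 0.0
```

```bash
python3 -c "
from h import *
st()
p=bot.read_camera('side');W,u,v=world(p)
m=(W[:,0]>.64)&(W[:,2]>.06)&(abs(W[:,1]-.05)<.15)&(W[:,2]<.4);print(np.percentile(W[m],[0,.5,1,5,50,100],axis=0).round(3).tolist())"
```

```text
7.85 [0.5599 0.1    0.1088] [ 1.000e-04  9.999e-01 -1.000e-02  1.400e-03] [0.4 0.3 0.6]
[[0.771, -0.1, 0.208], [0.773, -0.099, 0.212], [0.774, -0.098, 0.216], [0.781, -0.084, 0.221], [0.839, 0.051, 0.223], [0.897, 0.2, 0.244]]
```

>>> send_rows(deltas="0.025 -0.02 0 0; 0.048 -0.037 0 0; 0.048 -0.037 0.02 0; 0.048 -0.037 0.04 0; 0.048 -0.037 0.05 0", claw=0, force=30)

```text
t: 8.4
eef_pos: [0.6063, 0.1365, 0.0555]
tool_rot: [0.0, 1.0, -0.008, -0.001]
contact_force: [-0.6, -0.3, -0.1]
gripper_width: 0.146
grasp_force: 0.0
```

>>> send_rows(deltas="0 0 0 0; 0 0 0.01 0; 0 0 0.02 0; 0 0 0.028 0; 0 0 0.03 0")

```text
t: 8.9
eef_pos: [0.6068, 0.1365, 0.0263]
tool_rot: [0.0, 1.0, -0.008, -0.001]
contact_force: [-0.7, -0.0, 0.1]
gripper_width: -0.001
grasp_force: 0.0
```

```bash
python3 -c "
from h import *
st();p=col(lo=.53,hi=.65,x0=.6,c=.025)
cv2.imwrite('pics/s5c.png',cv2.resize(p['img'][100:250,150:350,::-1],None,fx=3,fy=3))"
```

```text
8.9 [0.6068 0.1365 0.0263] [ 2.e-04  1.e+00 -8.e-03 -7.e-04] [-0.7 -0.   0.1]
side 199 axis x@y=.035, slope, z [0.6084 0.0167 0.0263] res 0.001 bands y -0.0174 0.0744
scene 95 axis x@y=.035, slope, z [0.6082 0.0145 0.0249] res 0.0012 bands y -0.0172 0.0757
```

View pics/s5c.png

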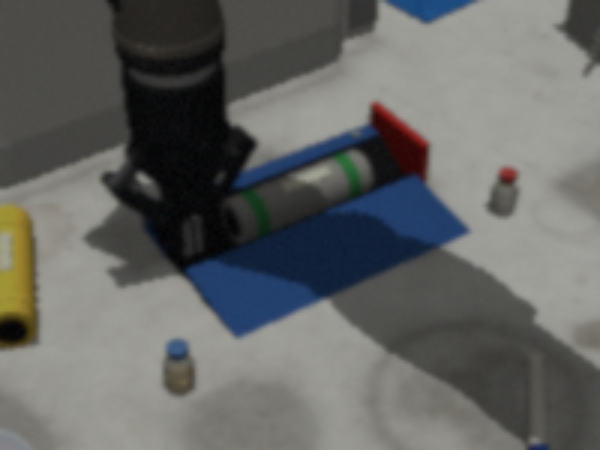

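>>> send_rows(deltas="0.001 0.007 0 0; 0.002 0.014 0 0; 0.002 0.02 0 0; 0.002 0.025 0 0; 0.002 0.03 0 0")

```text
t: 9.5
eef_pos: [0.6091, 0.1063, 0.0275]
tool_rot: [-0.0, 1.0, -0.008, 0.0]
contact_force: [-0.6, 2.4, -0.9]
gripper_width: -0.0
grasp_force: 1.1
```

>>> send_rows(deltas="0 0.006 0 0; 0 0.012 0 0; 0 0.018 0 0; 0 0.024 0 0; 0 0.03 0 0")

```text
t: 10.0
eef_pos: [0.6086, 0.0767, 0.0275]
tool_rot: [-0.0, 1.0, -0.008, 0.0]
contact_force: [-0.5, 2.3, 1.2]
gripper_width: -0.001
grasp_force: 1.5
```

```bash
python3 -c "
from h import *
st();p=col(lo=.53,hi=.65,x0=.6,c=.025)"
```

```text
10.0 [0.6086 0.0767 0.0275] [-2.0e-04  1.0e+00 -7.9e-03  1.0e-04] [-0.5  2.3  1.2]
side 165 axis x@y=.035, slope, z [0.6081 0.0205 0.0264] res 0.0012 bands y -0.0482 0.0436
scene 87 axis x@y=.035, slope, z [0.6075 0.0166 0.0247] res 0.0015 bands y -0.0498 0.0431
```

>>> send_rows(deltas="0 0.004 0 0; 0 0.008 0 0; 0 0.01 0 0; 0 0.012 0 0; 0 0.013 0 0")

```text
t: 10.6
eef_pos: [0.6083, 0.0636, 0.0274]
tool_rot: [0.0, 1.0, -0.008, -0.0]
contact_force: [0.4, 2.2, 0.4]
gripper_width: -0.002
grasp_force: 1.2
```

>>> send_rows(deltas="0 0.001 0 0; 0 0.0015 0 0; 0 0.002 0 0")

```text
t: 10.9
eef_pos: [0.6082, 0.0618, 0.0273]
tool_rot: [-0.0, 1.0, -0.008, -0.0]
contact_force: [-0.8, 2.4, -0.0]
gripper_width: -0.001
grasp_force: 1.1
```

>>> send_rows(deltas="0 0.0005 0 0; 0 0.001 0 0; 0 0.0015 0 0")

```text
t: 11.2
eef_pos: [0.6082, 0.0603, 0.0273]
tool_rot: [0.0, 1.0, -0.008, -0.0]
contact_force: [-0.8, 2.6, 0.6]
gripper_width: -0.002
grasp_force: 1.1
```

>>> send_rows(deltas="0 0.0005 0 0; 0 0.001 0 0")

```text
t: 11.4
eef_pos: [0.6082, 0.0592, 0.0274]
tool_rot: [0.0, 1.0, -0.008, -0.0]
contact_force: [0.4, 2.9, 0.6]
gripper_width: 0.003
grasp_force: 1.1
```

>>> send_rows(deltas="0 0.0005 0 0; 0 0.001 0 0")

```text
t: 11.6
eef_pos: [0.6082, 0.0582, 0.0274]
tool_rot: [0.0, 1.0, -0.008, -0.0]
contact_force: [-0.2, 2.1, 0.5]
gripper_width: -0.001
grasp_force: 1.1
```

```bash
python3 -c "
from h import *
st();p=col(lo=.53,hi=.65,x0=.6,c=.025)
cv2.imwrite('pics/s6c.png',cv2.resize(p['img'][110:210,210:320,::-1],None,fx=5,fy=5,interpolation=cv2.INTER_CUBIC))"
```

```text
11.6 [0.6082 0.0582 0.0274] [ 0.     1.    -0.008 -0.   ] [-0.2  2.1  0.5]
side 168 axis x@y=.035, slope, z [0.6086 0.0251 0.0261] res 0.0011 bands y -0.0667 0.0251
scene 80 axis x@y=.035, slope, z [0.6082 0.0254 0.0251] res 0.0012 bands y -0.0662 0.0264
```

View pics/s6c.png

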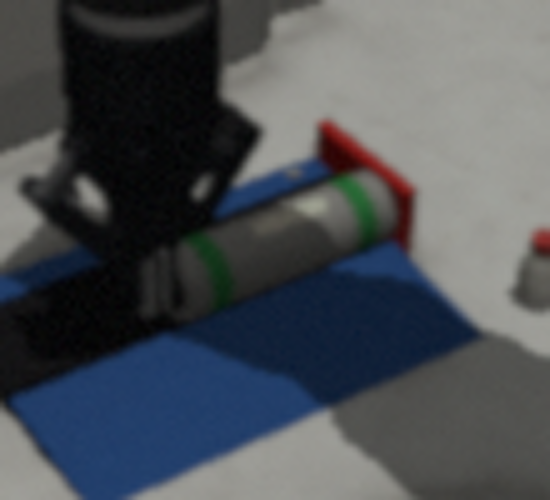

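The column's end at crop pixel (395,205) is almost touching the red stop. I'll keep going in sub-millimetre steps until the force rises.

>>> send_rows(deltas="0 0.0005 0 0; 0 0.001 0 0")

```text
t: 11.9
eef_pos: [0.6082, 0.0574, 0.0274]
tool_rot: [-0.0, 1.0, -0.008, 0.0]
contact_force: [-1.1, 4.1, -0.0]
gripper_width: 0.002
grasp_force: 1.8
```

>>> send_rows(deltas="0 0.0005 0 0; 0 0.001 0 0")

```text
t: 12.1
eef_pos: [0.6082, 0.0574, 0.0274]
tool_rot: [-0.001, 1.0, -0.008, 0.0]
contact_force: [-0.6, 5.9, 0.2]
gripper_width: 0.0
grasp_force: 2.9
```

Contact with the stop: the force is rising and the position has stalled. I'll back off and lift clear.

>>> send_rows(deltas="0 -0.005 0 0; 0 -0.015 0 0; 0 -0.03 0 0; 0 -0.04 -0.03 0; 0 -0.04 -0.06 0")

```text
t: 12.6
eef_pos: [0.6078, 0.0997, 0.0874]
tool_rot: [-0.001, 1.0, -0.006, -0.001]
contact_force: [0.6, -0.5, 0.3]
gripper_width: -0.003
grasp_force: 0.0
```

>>> send_rows(deltas="0 0 -0.03 0; 0 0 -0.06 0; 0 0 -0.08 0; 0 0 -0.08 0; 0 0 -0.08 0")

```text
t: 13.1
eef_pos: [0.6087, 0.097, 0.1674]
tool_rot: [0.0, 1.0, -0.008, 0.0]
contact_force: [-1.1, -0.7, -0.3]
gripper_width: -0.005
grasp_force: 0.0
```

```bash
python3 -c "
from h import *
st();p=col(lo=.53,hi=.65,x0=.6,c=.025)
cv2.imwrite('pics/s7c.png',cv2.resize(p['img'][110:240,190:340,::-1],None,fx=4,fy=4,interpolation=cv2.INTER_CUBIC))"
```

```text
13.1 [0.6087 0.097  0.1674] [ 0.0e+00  1.0e+00 -7.6e-03  2.0e-04] [-1.1 -0.7 -0.3]
side 210 axis x@y=.035, slope, z [0.6084 0.0217 0.0264] res 0.0146 bands y -0.0241 0.1437
scene 81 axis x@y=.035, slope, z [0.6072 0.0121 0.0244] res 0.0011 bands y -0.0671 0.0255
```

View pics/s7c.png

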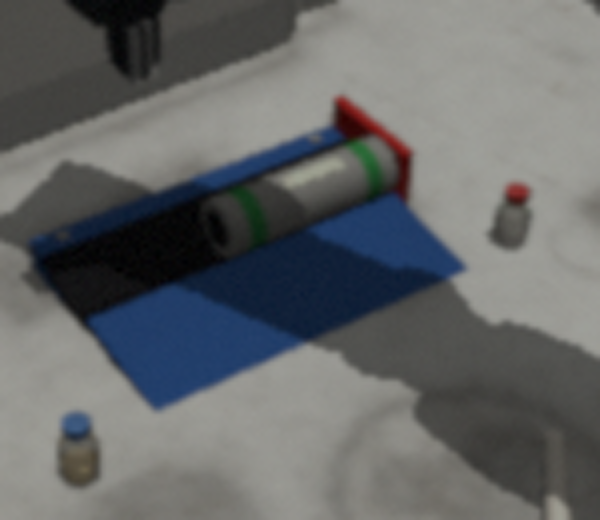

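The column is seated in the V with its end (390,170) against the red stop (400,160). Both vials are in place and the gripper is clear.

```bash
python3 -c "
from station import bot
print(bot.hand_in())"
```

```text
the job is handed in; nothing more can be done
None
```

The column rolled over the crest into the V and slid along until its end was against the red stop. The job is handed in (no verdict came back); the last images showed it seated, both vials standing and the gripper clear, and I didn't re-check the dish, which the arm never went near.

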